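# Raise a telescoping card mast to its second stop and hold it

### The arm

A 6-joint arm with a two-finger parallel gripper is mounted at the origin on a cart in front of the work surface, level with it; the furniture and walls round the work are solid. World frame = base frame: x ahead of the robot, y to its left, z up, the work surface at z = 0. Lengths are in mm, angles in degrees, forces in N, time in s.
With the tool pointing down it reaches from about 300 to 850 mm from the base axis. Payload 4.2 kg.
Tool frame: the origin (TCP) lies at the very end of the fingers, on their centre line; the grasp point (between the pads) lies 19 mm behind it (env.grip_depth is the distance from the TCP to the grasp point, in mm); z points along the fingers, y is the line along which they close (so a half turn about z gives the same grasp; the last joint's range is limited). The gripper opens to 91 mm and grips with 3 to 60 N. Pads are 32 mm wide; open, the fingers measure 118 mm over their backs; the gripper's body (76 mm by 178 mm) begins 60 mm behind the grasp point.
Start: joints at [68.067, 18.312, 89.639, -0, 72.044, -1.146], TCP at [204.067, 537.587, 213.976] pointing down, gripper open.
Joint ranges: [-177.97, 177.97], [-48.28, 115.42], [12.27, 149.76], [-77.06, 257.06], [2.81, 150.46], [-146.56, 146.56]. Speed limits (degrees/s): [147.25, 147.25, 180, 180, 180, 180].

### API

Orientations are given as [roll, pitch, yaw] about the fixed x, y, z axes, in that order (R = Rz(yaw) Ry(pitch) Rx(roll)).
In Python, from workcell import env, cams gives the robot as it stands.
- The arm moves only by the tool apply_moves, never from a script. Its argument "deltas" is a list of rows, each a list of 5 numbers: the shift along the tool's x, y, z in m, then the turn about the tool's z in rad, then the opening, from -1 (shut) to 1 (fully open), so that 0 is half open. In form: [[tx, ty, tz, roll, gripper], ...]. A call has 1 to 5 rows; each row is the pose to reach, as a shift and turn from the pose commanded when the call began, along the tool's axes at that moment; what a row does not reach only later rows make up. A row lasts 1/10 s, in which the tool goes at most 50 mm and 8.59 degrees, less where a joint would pass 70% of its speed; a pose out of reach is approached as far as the arm can. A call with a gripper value outside its range is refused whole. The fingers move at their own pace and stop on an object; "grip_force" is the grip in N (left out, the last holds). Time passes only in rows, so rows that repeat a pose let the fingers close. It gives the time, the measured TCP pose, the force, the opening and the grip force at its end, in the units of the state.
- env.state(): the state, without advancing time (a new reading comes with each control period).
- cams.grab_frame(name): name is "scene" or "top" or "wrist"; returns the picture (400x640x3 uint8, blue, green, red); there is no depth.
- cams.get_calibration(name): a dict with "mtx" (3x3 intrinsics, pixels), "eye" and "attitude" of the camera in the world; the wrist camera has in their place "tool_from_camera" (4x4, takes a point from camera to tool coordinates, whose origin is the TCP and whose axes are the flange's). Camera axes: x right, y down, z forward; pixel columns grow to the right and rows downward; lengths in mm; the calibration is good to about 2 mm. The wrist camera is an equidistant fisheye: a pixel r from the principal point sees the ray r / f radians off the axis. A picture is of the moment at which its call begins: read the wrist's pose just before it. get_calibration takes no time and is no camera call.
- env.job_done(): hands the job in; it is judged then, once.
The state is a dict: "time_s": time; "qpos": joint angles; "qvel": joint speeds; "effort": joint torques, N m; "ee_pos": TCP position; "ee_rot": TCP orientation; "force": force on the tool from outside, world axes, zero at the start; "torque": the same for the moment, N m; "gripper_width": finger opening in mm; "gripper_force": force on a finger pad.
Only numpy, scipy, OpenCV 4.12 (cv2) and the standard library are available. Lean on these libraries where they do the work, as an engineer would, in place of code of your own. Each camera call takes 0.05 s, during which the arm holds its last target. There are 200 camera calls.

### The job

Lift the orange transport guard straight up and off the head of the telescoping card mast and set it down upright on the middle of the cork coaster. Then grip the head so that its red side button is squeezed in, pull the mast up past its first stop as far as the second stop, and finish while holding it there, fully drawn out with the button still squeezed, so that a card can be slipped in. Leave everything else on the worktop where it stands.

Things in the scene. Friction and masses are not known exactly. Their poses are not given: they have to be found in the camera images.
- mast: Telescoping card mast, fixed to the worktop: dark round foot 110 mm across, aluminium outer tube 32 mm across, on it a black seat flange 72 mm across, its top 75 mm above the worktop; above that the grey head. Origin: centre of the foot's underside on the mast's axis; z up; +y is the side of the red button.
- mast_grip (a point): Middle of the mast's head at button height, 104 mm above the worktop while down; rises with the head; axes as mast. The head is a grey block 24 (x) x 28 (y) x 42 mm tall, from 2 to 44 mm above the seat flange, with a card slot in its top. Fingers closing along y, one on the plain -y face and one on the button, squeeze the button.
- button_face (a point): Centre of the red button's outer face on the head's +y side, 102 mm above the worktop while down. The button is 16 mm wide, 20 mm tall and sticks 6 mm out of the head: 34 mm across head and button, 29 mm when squeezed.
- button (a joint): Travel of the red button into the head, m: 0 out, 0.005 fully in; its spring takes 1.6 to 5.6 N. With it out the head is locked down; from 0.003 in, the head can be drawn up.
- upper (a joint): First draw of the mast, m: how far the head and its thin tube (16 mm across) are out of the middle tube. 0 down, 0.05 at the first stop. A return spring pulls it down with 3 to 4 N, plus 1 N of weight, so it comes out before the second draw.
- lower (a joint): Second draw of the mast, m: how far the middle tube (23 mm across) is out of the outer tube. 0 down, 0.05 at the second stop, which is hard. A return spring pulls it down with 8 to 10 N, plus 1.5 N of weight; it comes out after the first draw. With both out the head is 100 mm higher than at the start. Nothing latches it: let go, the mast sinks back.
- guard: Loose orange transport guard, about 90 g, standing on the seat flange over the head, hiding the button: an upright sleeve open at both ends, 66 mm outside, 56 mm inside diameter, 40 mm tall, with a bail over its top carrying an upright tab. Origin: centre of its underside, z up. It comes off straight up; its underside clears the head's top after 45 mm.
- guard_grip (a point): Middle of the guard's tab, 76 mm above the guard's underside, on its axis; axes as guard. The tab is 30 mm (x) x 12 mm (y), 62 to 86 mm above the underside; below it the bail bar, 66 mm along x and 12 mm thick. Pinch it along y from above.
- coaster: Round brown cork coaster, 110 mm in diameter, 5 mm thick, fixed to the worktop; origin: centre of its underside.
- dressing_a: Bystander: glass dressing bottle with yellow cap, 65 mm wide, 189 tall; origin: centre of its underside.
- dressing_b: Bystander: glass dressing bottle with yellow cap, 62 mm wide, 238 tall; origin: centre of its underside.
- fruit_3: Bystander: red apple, 80x78x69 mm; origin: centre of its underside.
- cup_tea: Bystander: wide dark-green tea cup, 96x122x56 mm; origin: centre of its underside.
- sugar_canister: Bystander: purple canister with wooden lid, 70 mm wide, 100 tall; origin: centre of its underside.
- juice_glass_0: Bystander: clear drinking glass, upside down, 81 mm wide, 92 tall; origin: centre of its underside.
- juice_glass_1: Bystander: clear drinking glass, upside down, 81 mm wide, 92 tall; origin: centre of its underside.
- pepper_mill: Bystander: wooden pepper mill, 58 mm wide, 160 tall; origin: centre of its underside.
Mind the look-alikes: they are no part of the job. There is more than one size of the coaster; the one meant has the size given above. Leave any yellow look-alike of the guard alone.

How it is judged (in metres and radians):
On the way, in this order (a step that is already met when the one before it is completed fails the run):
1. the guard is lifted clear of the mast's head, the mast still down (z of guard in the frame of mast above 0.122 m and value of joint upper below 0.02 m and value of joint lower below 0.01 m), for 0.05 s.
2. the guard stands upright on the coaster, let go, the mast still down (horizontal distance between guard and coaster below 0.03 m and z of guard in the frame of coaster below 0.01 m and angle between guard's own z axis and vertical below 0.1 rad and linear speed of guard below 0.02 m/s and contact force between each of the arm, the fingers and guard below 0.05 N and value of joint upper below 0.02 m and value of joint lower below 0.01 m), for 0.2 s.
3. the button is squeezed in by the fingers with the mast still down (value of joint button above 0.003 m and contact force between the fingers and upper above 1 N and value of joint upper below 0.02 m and value of joint lower below 0.01 m), for 0.05 s.
At the end, for the whole second after the job is handed in: Both draws of the mast are out to within 5 mm of their 50 mm stops and still, the button is at least 3 mm in and the fingers press on the head with over 2 N; the guard stands untouched on the coaster, upright within 0.1 rad and centred within 30 mm (value of joint each of upper, lower above 0.045 m and value of joint button above 0.003 m and contact force between the fingers and upper above 2 N and velocity of joint each of upper, lower below 0.02 m/s and horizontal distance between guard and coaster below 0.03 m and z of guard in the frame of coaster below 0.01 m and angle between guard's own z axis and vertical below 0.1 rad and linear speed of guard below 0.02 m/s and contact force between each of the arm, the fingers and guard below 0.05 N); the arm keeps its last pose, push and grip.
It fails at once if a bystander is moved more than 30 mm (distance of any of dressing_a, dressing_b, fruit_3, cup_tea, sugar_canister, juice_glass_0, juice_glass_1, pepper_mill from where it was at the start of the episode above 0.03 m).
It fails at once if the guard is tipped over (angle between guard's own z axis and vertical above 0.8 rad).
It also fails if it takes over 64 s, if anything falls off the work surface, if the arm or the gripper's body presses on something with over 40 N, if the wrist force passes 120 N, or if a joint passes its speed limit or range.

## Working session

There is one attempt and no reset: what is moved stays moved. The work goes in short steps, Python scripts to look and compute and a tool call to move; the robot and the scene stay as the last step left them, time stands still between calls to the robot, and variables do not carry over. Pictures are saved under pics/ and viewed, at most 10 in all, crops included, and the job is handed in when it is done.

Besides the shell and the picture viewer there is one more tool, called after ">>>" by a JSON object that holds its "api" and its "payload", one argument or row to a line. apply_moves: Moves the arm, as the interface text tells. Its arguments: {"type":"object","properties":{"deltas":{"type":"array"},"grip_force":{"type":"number"}},"required":["deltas"]}

```bash
mkdir -p pics
python3 - <<'E'
from workcell import env,cams
import cv2
for n in ("scene","top"):
    cv2.imwrite(f"pics/{n}0.png",cams.grab_frame(n)); print(n,cams.get_calibration(n))
s=env.state(); print(s, env.grip_depth); print(cams.get_calibration("wrist"))
E
```

```text
scene {'mtx': array([[400.48920182,   0.        , 317.54783486],
       [  0.        , 400.48920182, 195.67825714],
       [  0.        ,   0.        ,   1.        ]]), 'eye': array([ -30.38071075, -877.00751311,  688.16017615]), 'attitude': array([-118.31721118,    0.4846552 ,  -33.12377508])}
top {'mtx': array([[450.22646603,   0.        , 317.15633497],
       [  0.        , 450.22646603, 200.41628195],
       [  0.        ,   0.        ,   1.        ]]), 'eye': array([ 250.19546037,  -85.97010364, 1749.04872119]), 'attitude': array([-1.68338032e+02, -1.30297204e-01, -6.76783867e+01])}
{'time_s': 0.1, 'qpos': array([ 6.80659988e+01,  1.83459065e+01,  8.96972544e+01,  1.63988719e-04,
        7.20458179e+01, -1.14549116e+00]), 'qvel': array([ 0.03050595,  0.01808916, -0.12601141, -0.03724482, -0.08757098,
       -0.00993159]), 'effort': array([ 7.01881363e-04, -4.13331771e+01, -2.32508075e+01,  7.27495272e-02,
        4.20798501e-02, -3.10743712e-05]), 'ee_pos': array([203.90607418, 537.15290263, 213.23978581]), 'ee_rot': array([-1.79911042e+02, -1.93469178e-03,  1.59211438e+02]), 'force': array([ 0.20941045, -0.64926595,  0.8265542 ]), 'torque': array([0.00319871, 0.01762622, 0.02138862]), 'gripper_force': 0.0, 'gripper_width': 91.14232053252806} 18.8
{'mtx': array([[309.70691629,   0.        , 314.36887393],
       [  0.        , 309.70691629, 207.81723957],
       [  0.        ,   0.        ,   1.        ]]), 'tool_from_camera': array([[ 4.42196685e-04, -9.59472246e-01, -2.81802792e-01,
         7.98295100e+01],
       [ 9.99999868e-01,  3.50594559e-04,  3.75478458e-04,
         1.18026825e+00],
       [-2.61462635e-04, -2.81802921e-01,  9.59472275e-01,
        -1.70176253e+02],
       [ 0.00000000e+00,  0.00000000e+00,  0.00000000e+00,
         1.00000000e+00]])}
```

View pics/scene0.png

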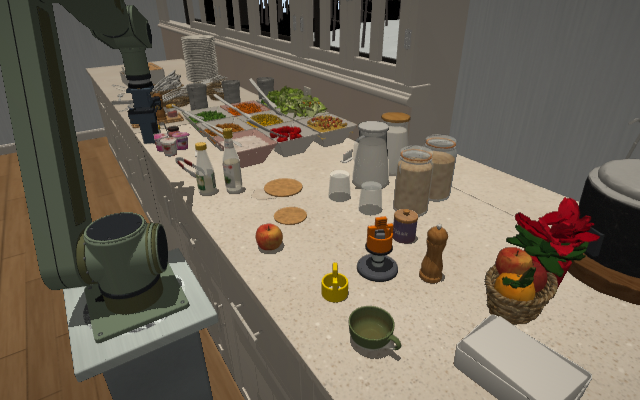

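View pics/top0.png

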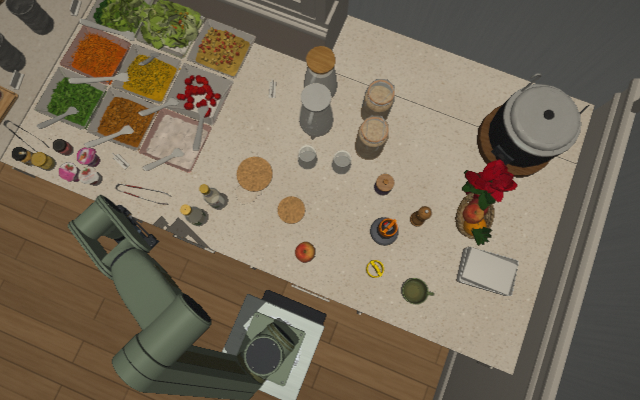

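The scene view shows the orange guard on the mast at about (379,235), foot at (377,267). The yellow look-alike is at (335,287), and the coasters are at (283,187) and (290,215). In the top view, the mast is at (385,231) and the coasters are at (254,174) and (291,210).

```bash
cat > h.py <<'E'
import numpy as np, cv2
from scipy.spatial.transform import Rotation as Ro
from workcell import env,cams
def cam(n): 
    c=cams.get_calibration(n); return c['mtx'],np.array(c['eye']),Ro.from_euler('xyz',c['attitude'],degrees=True).as_matrix()
def ray(n,u,v):
    K,e,R=cam(n); return e,R@np.linalg.inv(K)@np.array([u,v,1.])
def onz(n,u,v,z):
    e,d=ray(n,u,v); return e+d*(z-e[2])/d[2]
def proj(n,p):
    K,e,R=cam(n); q=K@R.T@(np.asarray(p,float)-e); return q[:2]/q[2]
def wrays(px,ee,rot):
    c=cams.get_calibration('wrist');K=c['mtx'];T=np.array(c['tool_from_camera'])
    px=np.atleast_2d(px).astype(float); d=(px-K[:2,2])/K[0,0]; r=np.linalg.norm(d,axis=1)+1e-9
    v=np.c_[d/r[:,None]*np.sin(r)[:,None],np.cos(r)]
    R=Ro.from_euler('xyz',rot,degrees=True).as_matrix()
    return R@T[:3,3]+ee,(R@T[:3,:3]@v.T).T
def won(px,z,ee,rot):
    o,d=wrays(px,ee,rot); return o+d*((z-o[2])/d[:,2])[:,None]
def blobs(m,amin):
    n,l,s,c=cv2.connectedComponentsWithStats(m.astype(np.uint8))
    return [(c[i].round(1),s[i].tolist(),l==i) for i in range(1,n) if s[i][4]>=amin]
E
python3 - <<'E'
from h import *
t=cv2.imread('pics/top0.png'); h=cv2.cvtColor(t,cv2.COLOR_BGR2HSV)
print("base",onz('top',264,356,0))
H,S,V=[h[...,i].astype(int) for i in range(3)]
print(h[174,254],h[210,291],h[231,395],h[228,388],h[242,385])
for nm,m,z in (("cork",(abs(H-14)<5)&(S>80)&(V>120),5),("orange",(H<13)&(S>190)&(V>130),110),("dark",(V<80)&(S<90),5)):
    m[:, :]&=True
    for c,s,l in blobs(m,25):
        if 160<c[1]<300 and 220<c[0]<440:
            cn=cv2.findContours(l.astype(np.uint8),0,1)[0][0][:,0]
            P=np.array([onz('top',u,v,z)[:2] for u,v in cn],np.float32)
            print(nm,c,s,onz('top',*c,z).round(),cv2.minEnclosingCircle(P))
b=cv2.imread('pics/scene0.png'); 
cv2.imwrite('pics/z.png',np.hstack([cv2.resize(b[205:285,330:425],None,fx=4,fy=4,interpolation=2),cv2.resize(t[200:260,355:420],None,fx=6,fy=5.333,interpolation=2)]))
E
```

```text
base [-33.1578116    6.10070459   0.        ]
[ 16 143 155] [ 16 143 152] [ 14 237 145] [ 14 237 140] [120   6  84]
cork [254.  173.6] [236, 156, 37, 36, 990] [590. 323.   5.] ((590.5887451171875, 322.8089599609375), 72.79021453857422)
cork [385.  181.9] [376, 174, 18, 17, 234] [ 757. -175.    5.] ((757.4000244140625, -173.6981201171875), 35.597415924072266)
cork [290.7 209.5] [277, 196, 28, 28, 600] [511. 130.   5.] ((511.462158203125, 129.7270050048828), 54.85126495361328)
cork [425.2 211.9] [422, 208, 8, 8, 39] [ 704. -364.    5.] ((704.185546875, -364.0152587890625), 15.940055847167969)
cork [389.3 225.8] [380, 218, 18, 18, 131] [ 598. -252.    5.] ((597.0313110351562, -249.78970336914062), 37.762184143066406)
cork [308.  251.6] [302, 242, 12, 19, 120] [384.   3.   5.] ((381.77587890625, 17.147964477539062), 35.54114532470703)
orange [300.9 250.7] [297, 244, 9, 14, 66] [370.  23. 110.] ((371.1129455566406, 20.967418670654297), 25.20713996887207)
dark [380.1 190.6] [374, 183, 17, 12, 62] [ 717. -169.    5.] ((731.3928833007812, -171.65695190429688), 33.16427230834961)
dark [381. 233.] [370, 218, 28, 28, 217] [ 559. -232.    5.] ((570.4019165039062, -238.1658477783203), 54.837520599365234)
dark [390.4 230.8] [386, 226, 8, 8, 26] [ 581. -263.    5.] ((584.86865234375, -258.243408203125), 19.726295471191406)
```

View pics/z.png

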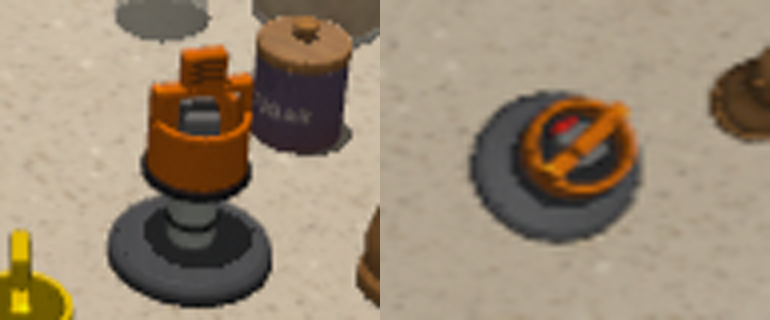

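The crop shows the guard's bail running from about (382.5,232.8) to (395.8,220.2) in the top image. The red button peeks out on the upper-left side, near (386,223). The mast foot (radius 54.8) and the smaller coaster (radius 54.9) match the given sizes.

Run:
```python
from h import *
a=onz('top',382.5,232.8,140);b=onz('top',395.8,220.2,140);d=b-a
print("bail",a.round(),b.round(),np.linalg.norm(d),np.degrees(np.arctan2(d[1],d[0])),((a+b)/2).round())
print("button",onz('top',386.2,223.4,110).round())
for n,p in dict(scene_guardtab=(381,221),).items(): print(n,onz('scene',*p,145).round())
for n,u,v,z in (("yellow",335,287,20),("bottle_a",205,193,0),("bottle_b",233,191,0),("canister",405,238,0),("mill",431,279,0),("g0",340,198,0),("g1",371,209,0),("apple",269,248,0)): print(n,onz('scene',u,v,z).round())
print(proj('top',(570,-238,0)),proj('scene',(570,-238,0)))
```

```text
bail [ 538. -226.  140.] [ 599. -254.  140.] 67.47739150811996 -24.840240329563997 [ 569. -240.  140.]
button [ 581. -229.  110.]
scene_guardtab [ 576. -235.  145.]
yellow [ 418. -258.   20.]
bottle_a [330. 445.   0.]
bottle_b [422. 402.   0.]
canister [ 734. -178.    0.]
mill [ 658. -353.    0.]
g0 [720. 136.   0.]
g1 [761.  14.   0.]
apple [369.   5.   0.]
[383.12499878 231.20840053] [376.36065251 267.66705789]
```

>>> {"api": "apply_moves", "payload": {
  "deltas": [
    [0, 0, -0.05, 0, 1],
    [-0.01, -0.01, -0.09, 0, 1],
    [-0.045, -0.043, -0.09, 0, 1],
    [-0.08, -0.077, -0.09, 0, 1],
    [-0.115, -0.11, -0.09, 0, 1]
  ]
}}

```text
time_s: 0.6
ee_pos: [272.7, 392.3, 303.8]
ee_rot: [-180.0, 0.0, 159.3]
force: [0.9, -0.4, 1.0]
gripper_width: 91.5
gripper_force: 0.0
```

>>> {"api": "apply_moves", "payload": {
  "deltas": [
    [-0.034, -0.033, 0, 0, 1],
    [-0.068, -0.066, 0, 0, 1],
    [-0.102, -0.099, 0, 0, 1],
    [-0.136, -0.132, 0, 0, 1],
    [-0.17, -0.165, 0, 0, 1]
  ]
}}

```text
time_s: 1.1
ee_pos: [373.1, 177.5, 303.8]
ee_rot: [180.0, -0.0, 159.2]
force: [1.3, 0.3, 0.0]
gripper_width: 91.3
gripper_force: 0.0
```

>>> {"api": "apply_moves", "payload": {
  "deltas": [
    [-0.034, -0.033, 0, 0, 1],
    [-0.068, -0.066, 0, 0, 1],
    [-0.102, -0.099, 0, 0, 1],
    [-0.136, -0.132, 0, 0, 1],
    [-0.17, -0.165, 0, 0, 1]
  ]
}}

```text
time_s: 1.6
ee_pos: [473.5, -37.2, 303.7]
ee_rot: [180.0, -0.0, 159.2]
force: [1.1, 1.0, 0.4]
gripper_width: 91.4
gripper_force: 0.0
```

>>> {"api": "apply_moves", "payload": {
  "deltas": [
    [-0.034, -0.033, 0, 0, 1],
    [-0.068, -0.066, 0, 0, 1],
    [-0.102, -0.099, 0, 0, 1],
    [-0.136, -0.132, 0, 0, 1],
    [-0.163, -0.156, 0, 0.075, 1]
  ]
}}

```text
time_s: 2.1
ee_pos: [570.7, -241.6, 303.0]
ee_rot: [-180.0, -0.1, 154.7]
force: [0.7, 0.5, -0.5]
gripper_width: 91.4
gripper_force: 0.0
```

>>> {"api": "apply_moves", "payload": {
  "deltas": [
    [0, 0, 0, 0, 1],
    [0, 0, 0, 0, 1],
    [0, 0, 0, 0, 1]
  ]
}}

```text
time_s: 2.4
ee_pos: [569.8, -238.0, 303.8]
ee_rot: [180.0, -0.1, 155.0]
force: [0.9, 0.7, -0.4]
gripper_width: 91.1
gripper_force: 0.0
```

Run:
```python
from h import *
s=env.state(); im=cams.grab_frame('wrist'); cv2.imwrite('pics/w1.png',im)
np.savez('w1.npz',p=s['ee_pos'],r=s['ee_rot']); print(s['time_s'],s['ee_pos'],s['ee_rot'],s['qpos'])
```

```text
2.4 [ 569.82209111 -237.98656134  303.81254596] [ 1.79974768e+02 -5.63555817e-02  1.54974721e+02] [-2.37493509e+01  2.01442691e+01  7.41597629e+01  2.65536858e-02
  8.57517482e+01 -8.87260397e+01]
```

View pics/w1.png

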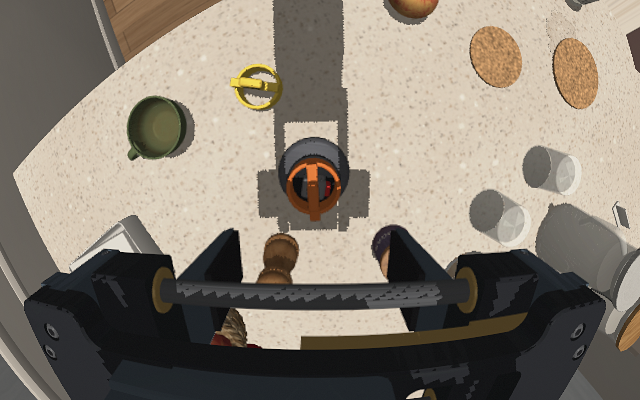

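The wrist view shows the orange guard at about (314,187), with the bail nearly vertical in the image, along tool x. The red button is at (327,187), on the tool +y side. The small coaster is at (495,56). Next I refine the angle and centres.

Run:
```python
from h import *
im=cv2.imread('pics/w1.png'); q=np.load('w1.npz'); h=cv2.cvtColor(im,cv2.COLOR_BGR2HSV); H,S,V=[h[...,i].astype(int) for i in range(3)]
o=(H>4)&(H<14)&(S>190)&(V>60)
for c,s,l in blobs(o,100):
    if 250<c[0]<400 and 120<c[1]<240:
        cn=cv2.findContours(l.astype(np.uint8),0,1)[0][0][:,0]
        for z in (75,115): 
            P=won(cn,z,q['p'],q['r'])[:,:2].astype(np.float32); print('guard',c,s,z,cv2.minEnclosingCircle(P))
w=won([(312,165),(316,218)],137,q['p'],q['r']); d=w[1]-w[0]; print('bail',w.round(1),np.linalg.norm(d),np.degrees(np.arctan2(d[1],d[0])))
c=(H>8)&(H<22)&(S>90)&(V>100)
for cc,s,l in blobs(c,800):
    if cc[1]<130:
        cn=cv2.findContours(l.astype(np.uint8),0,1)[0][0][:,0]; print('cork',cc,cv2.minEnclosingCircle(won(cn,5,q['p'],q['r'])[:,:2].astype(np.float32)))
r=((H<4)|(H>175))&(S>150)
for cc,s,l in blobs(r,8):
    if 250<cc[0]<400 and 120<cc[1]<240: print('red',cc,s,won([cc],110,q['p'],q['r']))
m=(V<95)&(S<60); m[:135]=0; m[215:]=0; m[:,:278]=0;m[:,352:]=0
x=im[130:235,255:380]; cv2.imwrite('pics/w1c.png',cv2.resize(x,None,fx=5,fy=5,interpolation=2))
```

```text
guard [313.  163.4] [290, 159, 47, 16, 153] 75 ((561.2408447265625, -234.41152954101562), 30.093765258789062)
guard [313.  163.4] [290, 159, 47, 16, 153] 115 ((554.905517578125, -231.28536987304688), 27.077333450317383)
guard [312.8 197.5] [287, 167, 53, 53, 994] 75 ((583.252197265625, -244.7646484375), 38.41581344604492)
guard [312.8 197.5] [287, 167, 53, 53, 994] 115 ((574.7107543945312, -240.60086059570312), 34.56520462036133)
bail [[ 542.1 -226.4  137. ]
 [ 599.3 -248.2  137. ]] 61.23993079094837 -20.81794842846288
cork [148.6  19.9] ((179.0930938720703, -346.9127197265625), 120.66171264648438)
cork [495.7  56.2] ((511.0924987792969, 129.58262634277344), 54.64366149902344)
cork [575.6  72.8] ((590.0438232421875, 324.02008056640625), 72.43152618408203)
red [327.4 188.5] [325, 181, 6, 16, 73] [[ 579.33922826 -223.5651519   110.        ]]
```

View pics/w1c.png

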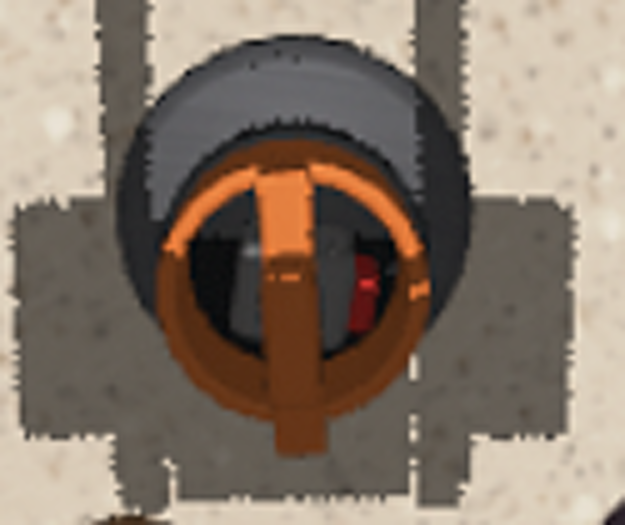

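>>> {"api": "apply_moves", "payload": {
  "deltas": [
    [0, 0, 0.04, -0.06, 1],
    [0, 0, 0.08, -0.06, 0.5],
    [0, 0, 0.12, -0.06, 0],
    [0, 0, 0.15, -0.06, -0.3],
    [0, 0, 0.17, -0.06, -0.4]
  ],
  "grip_force": 15
}}

```text
time_s: 2.95
ee_pos: [568.9, -237.0, 132.0]
ee_rot: [180.0, -0.2, 158.5]
force: [0.2, -0.2, -0.2]
gripper_width: 62.1
gripper_force: 0.0
```

>>> {"api": "apply_moves", "payload": {
  "deltas": [
    [0, 0, 0, 0, -0.4],
    [0, 0, 0, 0, -0.4],
    [0, 0, 0, 0, -0.4],
    [0, 0, 0, 0, -0.4]
  ]
}}

```text
time_s: 3.35
ee_pos: [571.2, -239.1, 135.8]
ee_rot: [-180.0, 0.2, 158.4]
force: [-0.7, 0.7, 0.6]
gripper_width: 30.3
gripper_force: 0.0
```

Run:
```python
from h import *
s=env.state(); im=cams.grab_frame('wrist'); print(s['ee_pos'],s['ee_rot'],s['gripper_width'])
sc=cams.grab_frame('scene')
cv2.imwrite('pics/w2.png',np.hstack([cv2.resize(im[130:330,200:440],None,fx=1.667,fy=2),cv2.resize(sc[185:285,330:430],None,fx=4,fy=4,interpolation=2)]))
```

```text
[ 571.20746798 -239.10430165  135.80332331] [-179.99700462    0.19299823  158.37484854] 30.257309096638007
```

View pics/w2.png

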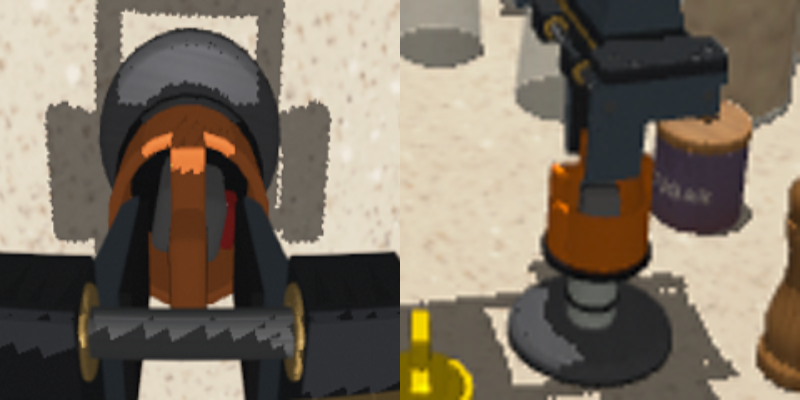

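The tab stands centred between the fingers and its faces line up with them, so I close and lift.

>>> {"api": "apply_moves", "payload": {
  "deltas": [
    [0, 0, 0, 0, -1],
    [0, 0, 0, 0, -1],
    [0, 0, 0, 0, -1],
    [0, 0, 0, 0, -1]
  ],
  "grip_force": 15
}}

```text
time_s: 3.85
ee_pos: [570.3, -239.0, 134.0]
ee_rot: [-180.0, 0.0, 158.4]
force: [-0.4, -0.8, 1.2]
gripper_width: 11.8
gripper_force: 15.0
```

>>> {"api": "apply_moves", "payload": {
  "deltas": [
    [0, 0, -0.015, 0, -1],
    [0, 0, -0.035, 0, -1],
    [0, 0, -0.055, 0, -1],
    [0, 0, -0.075, 0, -1],
    [0, 0, -0.085, 0, -1]
  ]
}}

```text
time_s: 4.35
ee_pos: [570.9, -239.1, 220.5]
ee_rot: [180.0, 0.1, 158.4]
force: [0.1, -0.7, -1.1]
gripper_width: 11.7
gripper_force: 15.0
```

>>> {"api": "apply_moves", "payload": {
  "deltas": [
    [0, 0, 0, 0, -1],
    [0, 0, 0, 0, -1]
  ]
}}

```text
time_s: 4.55
ee_pos: [569.9, -238.7, 218.0]
ee_rot: [180.0, -0.1, 158.4]
force: [0.0, -0.4, -2.0]
gripper_width: 11.9
gripper_force: 15.0
```

Run:
```python
from h import *
s=env.state(); im=cams.grab_frame('wrist'); print(s['ee_pos'],s['ee_rot'],s['gripper_width'],s['force'])
np.savez('w3.npz',p=s['ee_pos'],r=s['ee_rot']);cv2.imwrite('pics/w3.png',im)
sc=cams.grab_frame('scene')
cv2.imwrite('pics/w3c.png',np.hstack([cv2.resize(im[130:330,200:440],None,fx=1.667,fy=2),cv2.resize(sc[165:285,320:440],None,fx=3.333,fy=3.333,interpolation=2)]))
# displacement world to coaster at current yaw
R=Ro.from_euler('xyz',s['ee_rot'],degrees=True).as_matrix(); print(R.T@(np.array([511,129.6,0])-s['ee_pos']))
```

```text
[ 569.88756898 -238.74288865  217.96402716] [ 1.79990057e+02 -8.70075577e-02  1.58353055e+02] 11.878554866559263 [ 0.01768565 -0.41325012 -1.95122091]
[190.27990815 320.60464786 218.30887031]
```

View pics/w3c.png

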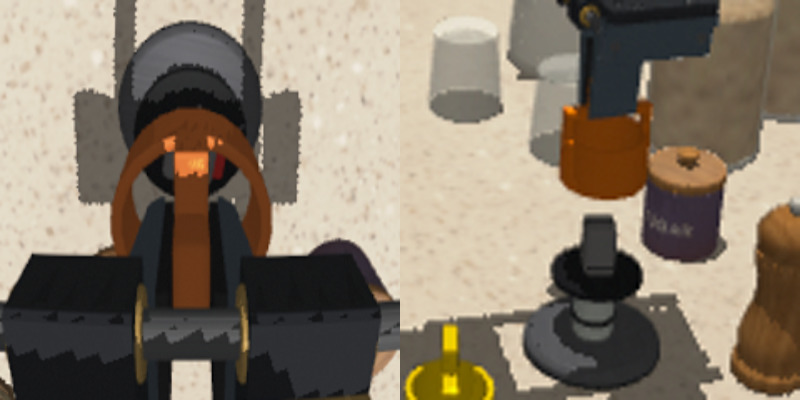

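The guard is off the mast, hanging upright, and the head is bare. Next I carry it to the coaster.

>>> {"api": "apply_moves", "payload": {
  "deltas": [
    [0.015, 0.025, 0, 0, -1],
    [0.036, 0.06, 0, 0, -1],
    [0.058, 0.098, 0, 0, -1],
    [0.08, 0.136, 0, 0, -1],
    [0.102, 0.172, 0, 0, -1]
  ]
}}

```text
time_s: 5.15
ee_pos: [538.0, -39.7, 217.9]
ee_rot: [-180.0, -0.1, 158.3]
force: [0.3, 0.4, -1.9]
gripper_width: 11.8
gripper_force: 15.0
```

>>> {"api": "apply_moves", "payload": {
  "deltas": [
    [0.022, 0.037, 0.01, 0, -1],
    [0.044, 0.074, 0.03, 0, -1],
    [0.066, 0.112, 0.05, 0, -1],
    [0.08, 0.135, 0.08, 0, -1],
    [0.088, 0.148, 0.11, 0, -1]
  ]
}}

```text
time_s: 5.65
ee_pos: [510.8, 130.8, 107.5]
ee_rot: [180.0, -0.0, 158.5]
force: [0.3, -0.4, -0.7]
gripper_width: 11.6
gripper_force: 15.0
```

>>> {"api": "apply_moves", "payload": {
  "deltas": [
    [0, 0, 0.01, 0, -1],
    [0, 0, 0.02, 0, -1],
    [0, 0, 0.03, 0, -1],
    [0, 0, 0.035, 0, -1],
    [0, 0, 0.037, 0, -1]
  ]
}}

```text
time_s: 6.15
ee_pos: [512.1, 127.8, 71.9]
ee_rot: [180.0, 0.0, 158.3]
force: [0.7, 0.6, -0.2]
gripper_width: 12.0
gripper_force: 15.0
```

>>> {"api": "apply_moves", "payload": {
  "deltas": [
    [0, 0, 0.001, 0, -1],
    [0, 0, 0.003, 0, -1],
    [0, 0, 0.005, 0, -1],
    [0, 0, 0.006, 0, -1],
    [0, 0, 0.006, 0, -1]
  ]
}}

```text
time_s: 6.65
ee_pos: [511.7, 128.6, 65.9]
ee_rot: [180.0, -0.0, 158.4]
force: [-0.3, 0.3, -1.1]
gripper_width: 11.9
gripper_force: 15.0
```

>>> {"api": "apply_moves", "payload": {
  "deltas": [
    [0, 0, 0.001, 0, -1],
    [0, 0, 0.002, 0, -1],
    [0, 0, 0.003, 0, -1],
    [0, 0, 0.003, 0, -1]
  ]
}}

```text
time_s: 7.05
ee_pos: [511.8, 128.7, 64.0]
ee_rot: [180.0, 0.0, 158.4]
force: [-2.4, 0.1, 6.5]
gripper_width: 12.0
gripper_force: 15.0
```

Contact shows at TCP z = 64 mm, as expected. I release to half open, then rise.

>>> {"api": "apply_moves", "payload": {
  "deltas": [
    [0, 0, -0.001, 0, -0.5],
    [0, 0, -0.001, 0, -0.3],
    [0, 0, -0.001, 0, -0.3],
    [0, 0, -0.001, 0, -0.3],
    [0, 0, -0.001, 0, -0.3]
  ]
}}

```text
time_s: 7.55
ee_pos: [511.7, 128.6, 63.8]
ee_rot: [-180.0, -0.0, 158.4]
force: [0.6, 0.2, -0.6]
gripper_width: 31.9
gripper_force: 0.0
```

>>> {"api": "apply_moves", "payload": {
  "deltas": [
    [0, 0, -0.02, 0, -0.3],
    [0, 0, -0.06, 0, -0.3],
    [0, 0, -0.1, 0, 0],
    [0, 0, -0.14, 0, 0],
    [0, 0, -0.18, 0, 0.3]
  ]
}}

```text
time_s: 8.05
ee_pos: [511.4, 128.5, 245.5]
ee_rot: [180.0, -0.0, 158.4]
force: [0.9, -0.8, -0.1]
gripper_width: 50.7
gripper_force: 0.0
```

>>> {"api": "apply_moves", "payload": {
  "deltas": [
    [-0.022, -0.037, 0, 0, 0.5],
    [-0.044, -0.075, 0, 0, 0.5],
    [-0.066, -0.112, 0, 0, 0.5],
    [-0.088, -0.149, 0, 0, 0.5],
    [-0.11, -0.185, 0, 0, 0.5]
  ]
}}

```text
time_s: 8.55
ee_pos: [545.7, -85.7, 243.9]
ee_rot: [180.0, 0.0, 158.4]
force: [0.9, -0.4, -0.7]
gripper_width: 68.5
gripper_force: 0.0
```

>>> {"api": "apply_moves", "payload": {
  "deltas": [
    [-0.022, -0.037, 0, 0, 0.5],
    [-0.044, -0.075, 0, 0, 0.5],
    [-0.066, -0.112, 0, 0, 0.5],
    [-0.08, -0.135, 0, 0, 0.5],
    [-0.08, -0.135, 0, 0, 0.5]
  ]
}}

```text
time_s: 9.05
ee_pos: [570.4, -242.5, 243.0]
ee_rot: [-179.9, -0.0, 158.1]
force: [0.8, 0.6, -0.4]
gripper_width: 68.8
gripper_force: 0.0
```

>>> {"api": "apply_moves", "payload": {
  "deltas": [
    [0, 0, 0, 0, 0.5],
    [0, 0, 0, 0, 0.5]
  ]
}}

```text
time_s: 9.25
ee_pos: [570.1, -237.9, 243.8]
ee_rot: [180.0, -0.0, 158.4]
force: [-0.5, 0.7, -0.1]
gripper_width: 68.1
gripper_force: 0.0
```

Run:
```python
from h import *
s=env.state(); im=cams.grab_frame('wrist'); print(s['ee_pos'],s['ee_rot'],s['gripper_width'])
np.savez('w4.npz',p=s['ee_pos'],r=s['ee_rot']);cv2.imwrite('pics/w4.png',im)
sc=cams.grab_frame('scene')
cv2.imwrite('pics/w4c.png',np.hstack([cv2.resize(im[120:240,250:380],None,fx=4,fy=4,interpolation=2),cv2.resize(sc[160:280,255:325],None,fx=4,fy=4,interpolation=2)]))
```

```text
[ 570.14445792 -237.90297617  243.82847671] [ 1.79967616e+02 -3.86169980e-02  1.58400957e+02] 68.12701873983526
```

View pics/w4c.png

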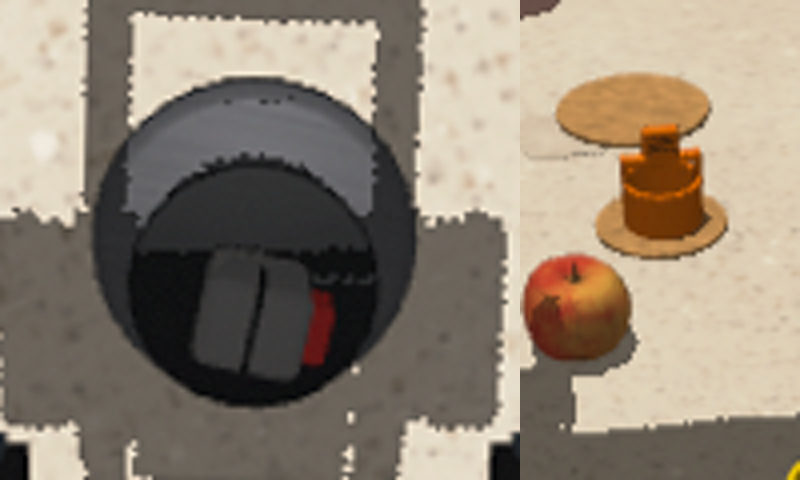

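The guard stands upright in the middle of the small coaster. The head's top face in the crop has corners of about (208,278), (312,293), (298,382) and (193,364), and the red button is on its right. The head is therefore turned relative to the gripper, so I compute the angle.

Run:
```python
from h import *
q=np.load('w4.npz')
c=np.array([(208,278),(312,293),(298,382),(193,364)])/4.+[250,120]
P=won(c,119,q['p'],q['r'])[:,:2]; print(P.round(1),P.mean(0))
for a,b in ((0,1),(3,2),(3,0),(2,1)):
    d=P[b]-P[a]; print(np.linalg.norm(d).round(1),np.degrees(np.arctan2(d[1],d[0])).round(1))
im=cv2.imread('pics/w4.png');g=im.astype(int)
m=(g[...,2]>90)&(g[...,1]<50)&(g[...,0]<50);
for cc,s,l in blobs(m,20):
    if 300<cc[0]<350 and 180<cc[1]<220: print('red',cc,s,won([cc],108,q['p'],q['r']))
R=Ro.from_euler('xyz',q['r'],degrees=True).as_matrix(); print(R.T@(np.r_[P.mean(0),119]-q['p']))
```

```text
[[ 555.1 -243.5]
 [ 568.  -221.2]
 [ 588.1 -232.6]
 [ 574.1 -255.3]] [ 571.29275749 -238.14196585]
25.7 60.0
26.6 58.2
22.3 148.2
23.1 150.4
red [329.1 203.6] [326, 197, 7, 14, 58] [[ 581.25649668 -224.56072998  108.        ]]
[ -1.23977661   0.12993645 124.82776284]
```

>>> {"api": "apply_moves", "payload": {
  "deltas": [
    [-0.001, 0, 0.01, 0.09, 0.3],
    [-0.001, 0, 0.05, 0.16, 0.2],
    [-0.001, 0, 0.09, 0.16, 0.1],
    [-0.001, 0, 0.125, 0.16, 0.1],
    [-0.001, 0, 0.145, 0.16, 0.1]
  ]
}}

```text
time_s: 9.85
ee_pos: [569.7, -237.4, 96.1]
ee_rot: [-180.0, -0.3, 149.3]
force: [-1.9, 0.2, 0.1]
gripper_width: 50.4
gripper_force: 0.0
```

>>> {"api": "apply_moves", "payload": {
  "deltas": [
    [0, 0, 0.006, 0, 0.1],
    [0, 0, 0.012, 0, 0.1],
    [0, 0, 0.012, 0, 0.1],
    [0, 0, 0.012, 0, 0.1]
  ],
  "grip_force": 40
}}

```text
time_s: 10.25
ee_pos: [572.1, -239.5, 88.3]
ee_rot: [180.0, 0.1, 149.2]
force: [-0.5, 0.3, 0.1]
gripper_width: 49.9
gripper_force: 0.0
```

>>> {"api": "apply_moves", "payload": {
  "deltas": [
    [0, 0, 0, 0, -1],
    [0, 0, 0, 0, -1],
    [0, 0, 0, 0, -1],
    [0, 0, 0, 0, -1],
    [0, 0, 0, 0, -1]
  ],
  "grip_force": 40
}}

```text
time_s: 10.75
ee_pos: [571.4, -240.0, 87.9]
ee_rot: [-180.0, 0.1, 149.1]
force: [-2.6, -2.7, 5.9]
gripper_width: 28.3
gripper_force: 40.0
```

>>> {"api": "apply_moves", "payload": {
  "deltas": [
    [0, 0, 0, 0, -1],
    [0, 0, 0, 0, -1],
    [0, 0, 0, 0, -1]
  ]
}}

```text
time_s: 11.05
ee_pos: [571.3, -240.0, 87.9]
ee_rot: [-180.0, 0.1, 149.1]
force: [-2.1, -2.3, 6.4]
gripper_width: 28.6
gripper_force: 40.0
```

The opening is 28.5 mm, so the button is squeezed in. I draw the mast up gently.

>>> {"api": "apply_moves", "payload": {
  "deltas": [
    [0, 0, -0.01, 0, -1],
    [0, 0, -0.02, 0, -1],
    [0, 0, -0.03, 0, -1],
    [0, 0, -0.04, 0, -1],
    [0, 0, -0.048, 0, -1]
  ]
}}

```text
time_s: 11.55
ee_pos: [571.2, -239.7, 135.8]
ee_rot: [-180.0, 0.0, 149.2]
force: [1.4, -4.0, -5.5]
gripper_width: 28.7
gripper_force: 40.0
```

>>> {"api": "apply_moves", "payload": {
  "deltas": [
    [0, 0, -0.008, 0, -1],
    [0, 0, -0.016, 0, -1],
    [0, 0, -0.024, 0, -1],
    [0, 0, -0.032, 0, -1],
    [0, 0, -0.04, 0, -1]
  ]
}}

```text
time_s: 12.05
ee_pos: [571.1, -239.6, 173.7]
ee_rot: [-180.0, -0.1, 149.2]
force: [3.6, -6.4, -12.8]
gripper_width: 28.3
gripper_force: 40.0
```

>>> {"api": "apply_moves", "payload": {
  "deltas": [
    [0, 0, -0.003, 0, -1],
    [0, 0, -0.006, 0, -1],
    [0, 0, -0.008, 0, -1],
    [0, 0, -0.009, 0, -1],
    [0, 0, -0.01, 0, -1]
  ]
}}

```text
time_s: 12.55
ee_pos: [571.1, -239.6, 183.6]
ee_rot: [-180.0, -0.1, 149.2]
force: [3.1, -5.8, -12.0]
gripper_width: 28.5
gripper_force: 40.0
```

>>> {"api": "apply_moves", "payload": {
  "deltas": [
    [0, 0, -0.001, 0, -1],
    [0, 0, -0.002, 0, -1],
    [0, 0, -0.003, 0, -1],
    [0, 0, -0.003, 0, -1],
    [0, 0, -0.003, 0, -1]
  ]
}}

```text
time_s: 13.05
ee_pos: [571.1, -239.6, 186.5]
ee_rot: [-180.0, -0.1, 149.2]
force: [1.3, -5.7, -11.3]
gripper_width: 28.4
gripper_force: 40.0
```

>>> {"api": "apply_moves", "payload": {
  "deltas": [
    [0, 0, -0.001, 0, -1],
    [0, 0, -0.002, 0, -1],
    [0, 0, -0.002, 0, -1],
    [0, 0, -0.002, 0, -1],
    [0, 0, -0.002, 0, -1]
  ]
}}

```text
time_s: 13.55
ee_pos: [571.1, -239.6, 188.1]
ee_rot: [-180.0, -0.1, 149.2]
force: [4.5, -5.4, -12.5]
gripper_width: 28.6
gripper_force: 40.0
```

>>> {"api": "apply_moves", "payload": {
  "deltas": [
    [0, 0, -0.001, 0, -1],
    [0, 0, -0.001, 0, -1],
    [0, 0, -0.002, 0, -1],
    [0, 0, -0.002, 0, -1]
  ]
}}

```text
time_s: 13.95
ee_pos: [570.9, -239.5, 188.2]
ee_rot: [-179.9, -0.2, 149.2]
force: [6.1, -7.4, -20.1]
gripper_width: 28.5
gripper_force: 40.0
```

Run:
```python
from h import *
s=env.state(); print(s['ee_pos'],s['force'],s['gripper_width'])
sc=cams.grab_frame('scene')
cv2.imwrite('pics/s5.png',cv2.resize(sc[140:290,250:440],None,fx=4,fy=4,interpolation=2))
```

```text
[ 570.93920137 -239.49886168  188.24623074] [  6.10272708  -7.42671925 -20.06321527] 28.540663223417557
```

View pics/s5.png

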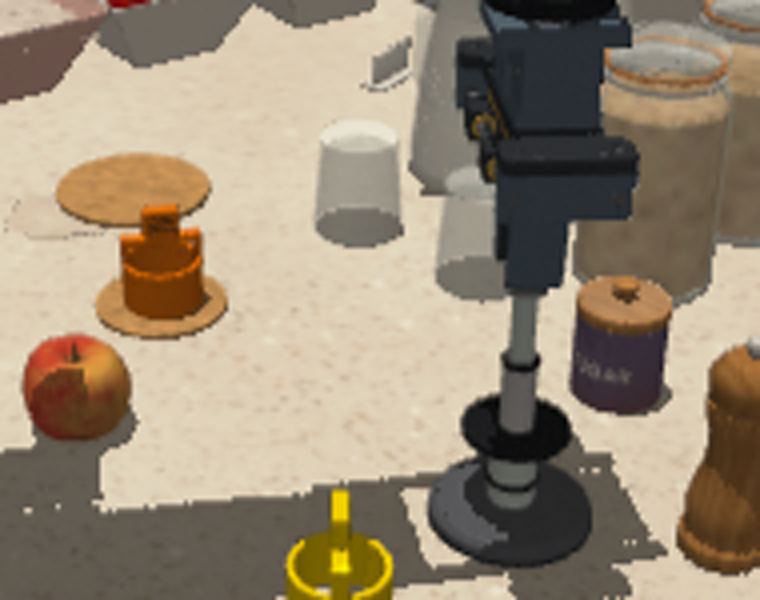

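The stop was reached at 100 mm of rise: the force rose to 20 N with no further travel. The picture shows both tubes fully out and the guard untouched on the coaster. I let it settle briefly, then hand in.

>>> {"api": "apply_moves", "payload": {
  "deltas": [
    [0, 0, 0, 0, -1],
    [0, 0, 0, 0, -1],
    [0, 0, 0, 0, -1]
  ]
}}

```text
time_s: 14.3
ee_pos: [571.0, -239.5, 188.3]
ee_rot: [-179.9, -0.2, 149.2]
force: [5.4, -5.7, -21.0]
gripper_width: 28.3
gripper_force: 40.0
```

```bash
python3 -c "
from workcell import env
s=env.state(); print(s['ee_pos'],s['force'],s['gripper_width']); print(env.job_done())"
```

```text
[ 570.96394565 -239.49229838  188.27249648] [  5.39479729  -5.66378278 -20.99175982] 28.287522170431217
the job is handed in; nothing more can be done
None
```

The guard is standing upright on the middle of the coaster, and the mast is held drawn out to its second stop with the button squeezed; I handed the job in at about 14 s, and it returned no verdict.

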